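Tug-test the locking pins of a shear box

TASK

Two identical-looking locking pins hold the halves of the square stainless-steel shear box together, but one of them no longer catches. Tug each pin straight up, gently, to a steady pull of about 10 N for half a second (20 N would tear even a good one out) to feel whether it is retained. Leave the pin that holds in the box, fully home, and stand the one that comes out, shank down, in the empty steel test cup, disturbing nothing else.

Things in the scene. Friction and masses are not known exactly. Their poses are not given: they have to be found in the camera images.
- shear_box: heavy square stainless-steel block in two halves, 120 x 120 mm, fixed on a thin rubber pad; flat top 66 mm above the bench. Origin on the bench under its centre, z up. Pins stand in vertical holes at (+42, +42) and (-42, -42) mm of its own x, y. Load cap with a ball in the middle (6 mm above the top), low screws at the other two corners (4 mm high), a flat boss on its +x side
- pin_1_grip (a point): centre of the knurled dark head of locking pin 1; the head is 20 mm across and 26 mm tall (12 mm above this point, 14 mm below), over a 12 mm neck and a 24 mm flange whose underside lies 28 mm below this point. Seated, the flange rests on the box top and this point is 94 mm above the bench. z = the pin's axis, upward. Either pin may stand in either hole
- pin_2_grip (a point): centre of the knurled dark head of locking pin 2; the head is 20 mm across and 26 mm tall (12 mm above this point, 14 mm below), over a 12 mm neck and a 24 mm flange whose underside lies 28 mm below this point. Seated, the flange rests on the box top and this point is 94 mm above the bench. z = the pin's axis, upward. Either pin may stand in either hole
- pin_1_tip (a point): centre of the round lower end of the shank of pin 1, 85.6 mm below the centre of its head along its axis
- pin_2_tip (a point): centre of the round lower end of the shank of pin 2, 85.6 mm below the centre of its head along its axis
- pin_1: steel locking pin 1, about 80 g, same look as the other; origin on its axis under the flange, z to the head. Its 16 mm shank reaches 57.6 mm below the flange and ends in a round nose. If sound: up to 4 mm of nearly free upward play (varies), then hidden spring plungers resist, some 5 to 10 N per mm; it springs back when let go and jumps out above 20 N. If not: it lifts out with under 5 N
- pin_2: steel locking pin 2, about 80 g, same look as the other; origin on its axis under the flange, z to the head. Its 16 mm shank reaches 57.6 mm below the flange and ends in a round nose. If sound: up to 4 mm of nearly free upward play (varies), then hidden spring plungers resist, some 5 to 10 N per mm; it springs back when let go and jumps out above 20 N. If not: it lifts out with under 5 N
- test_cup: the empty plain steel test cup, loose, 43 mm across, 50 mm tall, straight open bore about 27 mm wide, inner floor 4 mm above its underside, 120 g; origin at the centre of its underside. A pin stands in it with its flange about 12 mm above the rim
- brass_cup: bystander: brass test cup packed with soil, 58 mm across, 40 mm tall; origin at the centre of its underside
- brass_weight: bystander: brass knob weight, 32 mm across, 46 mm tall; origin at the centre of its underside
- stopwatch: bystander: grey stopwatch lying flat, 70 x 62 x 18 mm; origin at the centre of its underside
Things that resemble listed ones, but are neither listed nor needed, are in the scene too. What is shaped like the pin_1 but purple is not meant.

How it is judged:
On the way:
1. the pin that holds is tugged up off its seat, not out, with some 7 to 18 N for 0.3 s (its slanting contacts with the plungers add up to 1.3 to 1.7 times the pull) (((contact force between shear_box and pin_1 between 10 and 28 N and z of pin_1_grip in the frame of shear_box between 0.0942 and 0.101 m and contact force between the fingers and pin_1 above 3 N) or (contact force between shear_box and pin_2 between 10 and 28 N and z of pin_2_grip in the frame of shear_box between 0.0942 and 0.101 m and contact force between the fingers and pin_2 above 3 N))), for 0.3 s.
At the end, for the whole second after the job is handed in: the pin that held is fully home in its hole (flange within about 1 mm of the box top); the other stands shank down in the upright steel test cup (tip within 16 mm of the cup's centre and below half the cup's height, leaning under 25 degrees), both let go and at rest ((((z of pin_1_grip in the frame of shear_box between 0.0925 and 0.0952 m and horizontal distance between pin_1_grip and shear_box between 0.05 and 0.068 m) and (horizontal distance between pin_2_tip and test_cup below 0.016 m and height (world z) of pin_2_tip below 0.025 m and distance between pin_2_grip and test_cup below 0.11 m and angle between pin_2_grip's own z axis and vertical below 0.45 rad)) or ((z of pin_2_grip in the frame of shear_box between 0.0925 and 0.0952 m and horizontal distance between pin_2_grip and shear_box between 0.05 and 0.068 m) and (horizontal distance between pin_1_tip and test_cup below 0.016 m and height (world z) of pin_1_tip below 0.025 m and distance between pin_1_grip and test_cup below 0.11 m and angle between pin_1_grip's own z axis and vertical below 0.45 rad))) and angle between test_cup's own z axis and vertical below 0.1 rad and linear speed of each of pin_1, pin_2 below 0.02 m/s and contact force between the fingers and pin_1 below 0.1 N and contact force between the fingers and pin_2 below 0.1 N); the robot touches nothing.
It fails at once if a pin still in the box is pulled with over some 22 N, by which a sound pin is torn out (36 N summed over its slanting contacts) ((contact force between shear_box and pin_1 above 36 N and z of pin_1_grip in the frame of shear_box between 0.0945 and 0.124 m) or (contact force between shear_box and pin_2 above 36 N and z of pin_2_grip in the frame of shear_box between 0.0945 and 0.124 m)).
It fails at once if a bystander (brass cup, brass weight, stopwatch) is moved more than 20 mm (distance of any of brass_cup, brass_weight, stopwatch from where it was at the start of the episode above 0.02 m).
It fails at once if the steel test cup is knocked over (angle between test_cup's own z axis and vertical above 0.5 rad).
It also fails if it takes over 64 s, if anything falls off the work surface, if the arm or the gripper's body presses on something with over 40 N, if the wrist force passes 120 N, or if a joint passes its speed limit or range.

ROBOT

A 6-joint arm with a two-finger parallel gripper is mounted at the origin on the work surface; the furniture and walls round the work are solid. World frame = base frame: x ahead of the robot, y to its left, z up, the work surface at z = 0. Lengths are in m, angles in rad, forces in N, time in s.
With the tool pointing down it reaches from about 0.35 to 0.8 m from the base axis. Payload 7.3 kg.
Tool frame: the origin (TCP) lies at the very end of the fingers, on their centre line; the grasp point (between the pads) lies 19 mm behind it; x points along the fingers, y is the direction in which the jaws open and shut, and the axes are right-handed (so a half turn about x gives the same grasp; the last joint's range is limited). The gripper opens to 85 mm and grips with 20 to 120 N. Pads are 22 mm wide; open, the fingers measure 114 mm over their backs; the gripper's body (76 mm by 85 mm) begins 54 mm behind the grasp point. The pads swing forward as they close: fully open they stand 13 mm farther back than shut.
Start: joints at [1.201, 0.342, 1.524, -0, 1.275, -0.146], TCP at [0.117, 0.512, 0.21] pointing down, gripper open.
Joint ranges: [-2.53, 2.53], [-0.77, 2.02], [0.04, 2.7], [-1, 4.14], [0.28, 2.66], [-3.11, 3.11]. Speed limits (rad/s): [2.57, 2.57, 3.14, 3.14, 3.14, 3.14].

INTERFACE

Orientations are given as a unit quaternion [w, x, y, z].
In Python, from plant import robot, cams, job gives the robot as it stands.
- The arm moves only by the tool apply_moves, never from a script. Its argument "increments" is a list of rows, each a list of 7 numbers: the opening, from -1 (shut) to 1 (fully open), so that 0 is half open, then the shift along the tool's x, y, z each as a share of 0.2 m, from -1 to 1, then the turn, a rotation vector about the tool's x, y, z each as a share of 45 degrees, from -1 to 1. In form: [[jaw, dx, dy, dz, wx, wy, wz], ...]. A call has 1 to 20 rows; each row is the pose to reach, as a shift and turn from the pose measured when the call began, along the tool's axes at that moment; what a row does not reach only later rows make up. A row lasts 1/12 s, in which the tool goes at most 41.7 mm and 7.16 degrees, less where a joint would pass 70% of its speed; a pose out of reach is approached as far as the arm can. A call with a number of a shift or a turn outside -1 to 1 is refused whole. A call with a gripper value outside its range is refused whole. The fingers move at their own pace and stop on an object; the grip force is fixed at half the most. Time passes only in rows, so rows that repeat a pose let the fingers close. It gives the time, the measured TCP pose, the force and the opening at its end, in the units of the state.
- robot.sense(): the state, without advancing time (a new reading comes with each control period).
- cams.read_camera(name): name is "side" or "top" or "wrist"; returns a dict with "color" (480x640x3 uint8, blue, green, red), "intrinsics" (3x3 intrinsics, pixels), "world_from_camera" (4x4, takes a point from camera to world coordinates); the wrist camera has in their place "hand_eye" (4x4, takes a point from camera to tool coordinates, whose origin is the TCP and whose axes are the tool frame's). Camera axes: x right, y down, z forward; pixel columns grow to the right and rows downward; lengths in m; the calibration is good to about 2 mm. A picture is of the moment at which its call begins: read the wrist's pose just before it. There is no depth.
- job.sign_off(): hands the job in, once; it reports no verdict.
The state is a dict: "time": time; "qpos": joint angles; "qvel": joint speeds; "joint_torque": joint torques, N m; "ee_pos": TCP position; "tcp_rot": TCP orientation; "contact_force": force on the tool from outside, world axes, zero at the start; "ft_torque": the same for the moment, N m; "width": finger opening in m.
Only numpy, scipy, OpenCV 4.12 (cv2) and the standard library are available. Lean on these libraries where they do the work, as an engineer would, in place of code of your own. Each camera call takes 0.05 s, during which the arm holds its last target. There are 200 camera calls.

## Working session

There is one attempt and no reset: what is moved stays moved. The work goes in short steps, Python scripts to look and compute and a tool call to move; the robot and the scene stay as the last step left them, time stands still between calls to the robot, and variables do not carry over. Pictures are saved under pics/ and viewed, about 8 in all and at most 12, crops included, and the job is handed in when it is done.

Besides the shell and the picture viewer there is one more tool, called after "Emit:" in YAML: its name, and indented under it one key for each argument. apply_moves: Moves the arm, as the interface text tells. Its arguments: {"type":"object","properties":{"increments":{"type":"array","items":{"type":"array","items":{"type":"number","minimum":-1,"maximum":1}}}},"required":["increments"]}

```bash
mkdir -p pics
python3 - <<'E'
from plant import robot,cams
import cv2,numpy as np
np.set_printoptions(precision=4,suppress=True)
s=robot.sense();print({k:np.round(v,4) for k,v in s.items()})
for n in("top","side"):
    c=cams.read_camera(n);cv2.imwrite(f"pics/{n}0.png",c["color"]);print(n,c["intrinsics"],c["world_from_camera"])
E
```

```text
{'time': np.float64(0.0), 'qpos': array([ 1.201 ,  0.3428,  1.525 , -0.    ,  1.2754, -0.146 ]), 'qvel': array([ 0.002 ,  0.0005, -0.0003, -0.0012, -0.0017, -0.0013]), 'joint_torque': array([ -0.0013, -43.3677, -24.602 ,  -0.0004,   0.0079,   0.    ]), 'ee_pos': array([0.1163, 0.5115, 0.2091]), 'tcp_rot': array([ 0.7025,  0.0784,  0.7028, -0.0795]), 'contact_force': array([-0.0915, -0.0691,  0.4484]), 'ft_torque': array([-0.0172, -0.0359,  0.0087]), 'width': np.float64(0.0855)}
top [[485.1872   0.     328.6177]
 [  0.     485.1872 241.1864]
 [  0.       0.       1.    ]] [[-0.0033 -0.9918  0.1277  0.4461]
 [-0.9999  0.0017 -0.0121 -0.0836]
 [ 0.0118 -0.1278 -0.9917  1.2191]
 [ 0.      0.      0.      1.    ]]
side [[507.7395   0.     318.241 ]
 [  0.     507.7395 241.5412]
 [  0.       0.       1.    ]] [[-0.999   0.0325 -0.0316  0.5857]
 [ 0.045   0.6287 -0.7764  0.5987]
 [-0.0054 -0.777  -0.6295  0.6725]
 [ 0.      0.      0.      1.    ]]
```

View pics/top0.png

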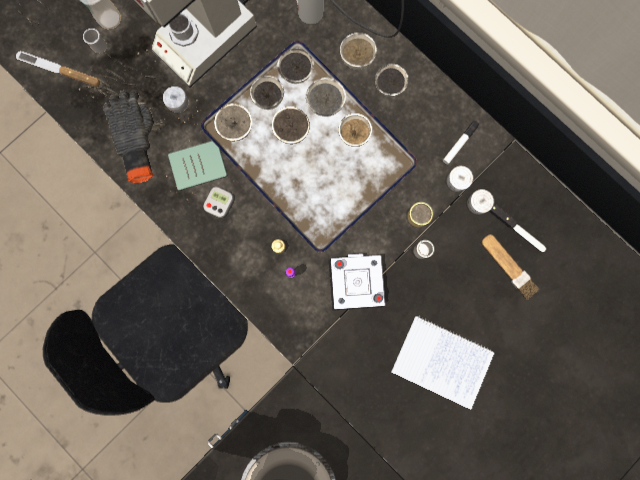

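View pics/side0.png

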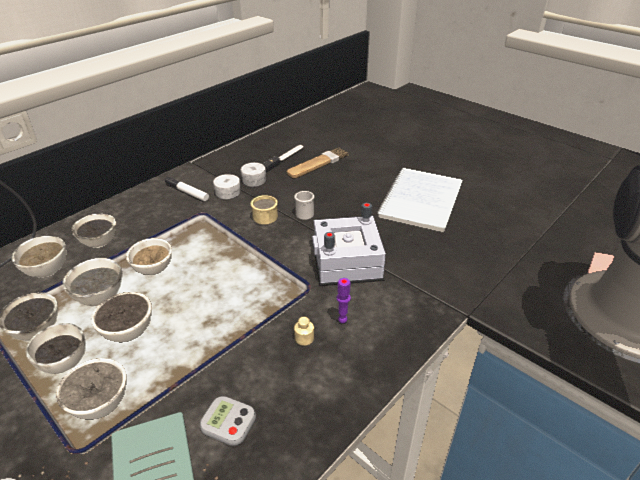

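Top view: the box is at (357,282), with red-topped pins at (339,265) and (378,298). The steel cup is at (425,249). The brass cup is at (421,213), the weight at (278,246) and the stopwatch at (217,202).

Lookalikes for the pins: the purple pin (291,272), excluded by its colour. Lookalikes for the cup: the brass cup (421,213) and the white tins (460,178) and (481,201). I choose the two red-topped dark-headed pins in the box and the grey open cup at (425,249).

```bash
cat > h.py <<'E'
import cv2,numpy as np
from plant import robot,cams
from scipy.spatial.transform import Rotation as R
np.set_printoptions(precision=4,suppress=True)
def ray(c,uv,T=None):
    T=c["world_from_camera"] if T is None else T
    d=T[:3,:3]@np.linalg.solve(c["intrinsics"],[uv[0],uv[1],1.]);return T[:3,3],d
def onz(c,uv,z,T=None):
    o,d=ray(c,uv,T);return o+d*(z-o[2])/d[2]
def cross(a,b):
    (o,d),(p,e)=a,b;t=np.linalg.lstsq(np.c_[d,-e],p-o,rcond=None)[0]
    x,y=o+d*t[0],p+e*t[1];return (x+y)/2,np.linalg.norm(x-y)
def blobs(m,amin=8):
    n,_,st,ce=cv2.connectedComponentsWithStats(m.astype(np.uint8))
    return [(ce[i],st[i]) for i in range(1,n) if st[i,4]>=amin]
def toolT():
    s=robot.sense();T=np.eye(4);T[:3,:3]=R.from_quat(np.roll(s["tcp_rot"],-1)).as_matrix();T[:3,3]=s["ee_pos"];return T
def red(im):
    h=cv2.cvtColor(im,cv2.COLOR_BGR2HSV);return ((h[...,0]<8)|(h[...,0]>172))&(h[...,1]>130)&(h[...,2]>90)
E
python3 - <<'E'
from h import *
t=cams.read_camera("top");s=cams.read_camera("side")
def roi(m,x0,y0,x1,y1):
    k=np.zeros_like(m);k[y0:y1,x0:x1]=m[y0:y1,x0:x1];return k
bt=blobs(roi(red(t["color"]),325,250,395,315));bs=blobs(roi(red(s["color"]),310,190,385,250))
print([(b[0],b[1][4]) for b in bt],[(b[0],b[1][4]) for b in bs])
for b in bt:
    print("top z.106",onz(t,b[0],.106))
    for c in bs:print("   ",c[0],onz(s,c[0],.106),cross(ray(t,b[0]),ray(s,c[0])))
# box top
g=cv2.cvtColor(t["color"],cv2.COLOR_BGR2GRAY);m=roi(g>140,325,250,395,320)
cs=max(cv2.findContours(m.astype(np.uint8),0,2)[0],key=cv2.contourArea)
P=np.array([onz(t,p[0],.066)[:2] for p in cs],np.float32);print("box",cv2.minAreaRect(P))
hs=cv2.cvtColor(t["color"],cv2.COLOR_BGR2HSV)
m=roi(g>110,410,237,440,262);cs=max(cv2.findContours(m.astype(np.uint8),0,2)[0],key=cv2.contourArea)
P=np.array([onz(t,p[0],.05)[:2] for p in cs],np.float32);print("cup",cv2.minEnclosingCircle(P),cv2.minAreaRect(P))
a=cv2.resize(t["color"][190:330,250:450],(800,560),interpolation=2)
cv2.imwrite("pics/c.png",a)
b=cv2.resize(s["color"][180:360,230:400],(560,593),interpolation=2)
cv2.imwrite("pics/d.png",b)
for n,p,z in(("brass",(421,213),.04),("weight",(278,246),.046),("purple",(291,272),.1),("watch",(217,202),.018)):print(n,onz(t,p,z))
E
```

```text
[(array([338.8462, 263.5385]), np.int32(13)), (array([378.4667, 297.8667]), np.int32(15))] [(array([366.5   , 204.4167]), np.int32(12)), (array([329., 234.]), np.int32(15))]
top z.106 [ 0.5376 -0.1205  0.106 ]
    [366.5    204.4167] [ 0.4583 -0.2098  0.106 ] (array([ 0.503 , -0.1117,  0.1816]), np.float64(0.057950235439056676))
    [329. 234.] [ 0.537  -0.1206  0.106 ] (array([ 0.5373, -0.1205,  0.1061]), np.float64(0.0006086979495000279))
top z.106 [ 0.4589 -0.2105  0.106 ]
    [366.5    204.4167] [ 0.4583 -0.2098  0.106 ] (array([ 0.4586, -0.2105,  0.1056]), np.float64(0.0006235306633237111))
    [329. 234.] [ 0.537  -0.1206  0.106 ] (array([ 0.4948, -0.2231,  0.0222]), np.float64(0.07024038499910262))
box ((0.5013198256492615, -0.16518253087997437), (0.1271701455116272, 0.12008410692214966), 3.7113125324249268)
cup ((0.5783630609512329, -0.3284963369369507), 0.025094982236623764) ((0.5783898830413818, -0.32848840951919556), (0.04674242064356804, 0.04158758372068405), 89.87655639648438)
brass [ 0.6679 -0.3269  0.04  ]
weight [0.5856 0.0252 0.046 ]
purple [ 0.5188 -0.0103  0.1   ]
watch [0.7007 0.1822 0.018 ]
```

View pics/c.png

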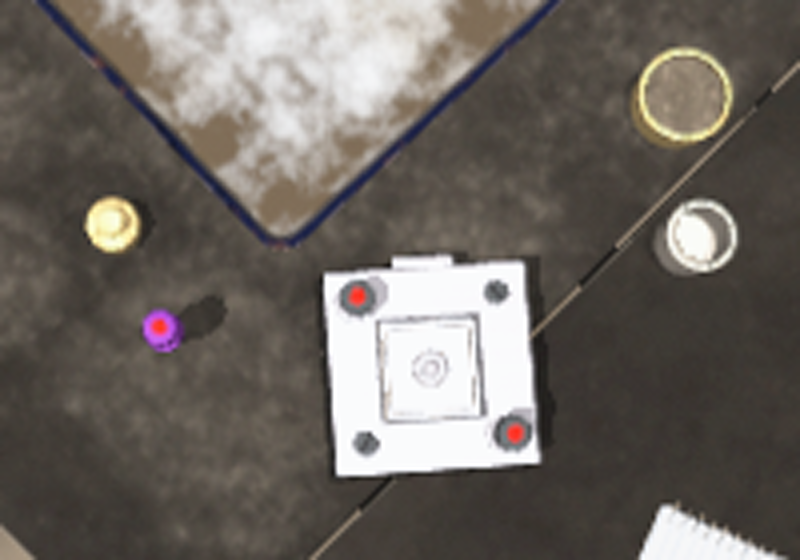

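The crop shows two red-topped pins with dark heads at opposite corners of the box, and the empty grey cup with a hollow bore. The purple pin stands apart. Triangulated heads: A at (0.537,-0.1205) and B at (0.4586,-0.210). They are 119 mm apart, which matches the expected 118.8 mm, at z 0.106 as expected.

```bash
cat >> h.py <<'E'
def plan(p,yaw_deg=None):
    """rows for tool: shift to p, tool vertical, jaw (y axis) at yaw"""
    T=toolT();Rm=T[:3,:3]
    y=Rm[:,1];a=np.arctan2(y[1],y[0]) if yaw_deg is None else np.radians(yaw_deg)
    y=np.array([np.cos(a),np.sin(a),0]);x=np.array([0,0,-1.]);G=np.c_[x,y,np.cross(x,y)]
    sh=Rm.T@(np.array(p)-T[:3,3])/.2; w=R.from_matrix(Rm.T@G).as_rotvec()/np.radians(45)
    print("pos",T[:3,3],"jaw yaw",np.degrees(np.arctan2(Rm[1,1],Rm[0,1])),"shift",sh,"turn",w)
E
python3 - <<'E'
from h import *
print(toolT()[:3,:3],cams.read_camera("wrist")["hand_eye"])
plan([.29,.34,.23]);plan([.537,-.1205,.23])
E
```

```text
[[-0.0003  0.2219  0.9751]
 [-0.0009  0.9751 -0.2219]
 [-1.     -0.0009 -0.0001]] [[-0.0005 -0.2739  0.9617 -0.1645]
 [ 1.     -0.0005  0.0003 -0.0001]
 [ 0.0004  0.9617  0.2739 -0.0698]
 [ 0.      0.      0.      1.    ]]
pos [0.1164 0.5117 0.2095] jaw yaw 77.17480837880338 shift [-0.1022 -0.6447  1.0368] turn [-0.     -0.0001  0.0008]
pos [0.1164 0.5117 0.2095] jaw yaw 77.17480837880338 shift [-0.1011 -2.6156  2.7521] turn [-0.     -0.0001  0.0008]
```

Emit:
apply_moves:
  increments:
    - [1,-0.1,-0.75,1,-0.285,0,0]
    - [1,-0.1,-0.75,1,-0.285,0,0]
    - [1,-0.1,-0.75,1,-0.285,0,0]
    - [1,-0.1,-0.75,1,-0.285,0,0]
    - [1,-0.1,-0.75,1,-0.285,0,0]
    - [1,-0.1,-0.75,1,-0.285,0,0]
    - [1,-0.1,-0.75,1,-0.285,0,0]

```text
time: 0.83
ee_pos: [0.2817, 0.3171, 0.2302]
tcp_rot: [0.708, 0.001, 0.706, -0.002]
contact_force: [0.2, 2.0, -0.3]
width: 0.0858
```

Run:
```python
from h import *
plan([.537,-.1205,.23],90)
```

```text
pos [0.2817 0.3171 0.2302] jaw yaw 89.70724568134833 shift [ 0.0073 -2.1815  1.2876] turn [-0.0065  0.0026  0.0023]
```

Emit:
apply_moves:
  increments:
    - [1,0,-1,0.5,0,0,0]
    - [1,0,-1,0.5,0,0,0]
    - [1,0,-1,0.5,0,0,0]
    - [1,0,-1,0.5,0,0,0]
    - [1,0,-1,0.5,0,0,0]
    - [1,0,-1,0.5,0,0,0]

```text
time: 1.33
ee_pos: [0.3821, 0.1134, 0.2309]
tcp_rot: [0.708, 0.002, 0.706, -0.004]
contact_force: [-0.1, 0.7, 0.0]
width: 0.0854
```

Emit:
apply_moves:
  increments:
    - [1,0,-1,0.5,0,0,0]
    - [1,0,-1,0.5,0,0,0]
    - [1,0,-1,0.5,0,0,0]
    - [1,0,-1,0.5,0,0,0]
    - [1,0,-1,0.5,0,0,0]
    - [1,0,-1,0.5,0,0,0]
    - [1,0,-1,0.5,0,0,0]

```text
time: 1.92
ee_pos: [0.482, -0.0909, 0.2311]
tcp_rot: [0.708, 0.003, 0.706, -0.005]
contact_force: [-0.2, 0.5, 0.4]
width: 0.0855
```

Run:
```python
from h import *
plan([.537,-.1205,.16],90)
T=toolT();c=cams.read_camera("wrist");W=T@c["hand_eye"]
for b in blobs(red(c["color"]),30):print(b[0],b[1],onz(c,b[0],.106,W))
cv2.imwrite("pics/w1.png",c["color"])
```

```text
pos [ 0.482  -0.0909  0.2311] jaw yaw 89.33965326531725 shift [ 0.3569 -0.1434  0.2755] turn [-0.0147  0.004   0.0046]
[165.7838 199.3604] [160 194  12  12 111] [ 0.4577 -0.2096  0.106 ]
[416.3784 266.1081] [412 262  10   9  74] [ 0.516  -0.0076  0.106 ]
[282.3043 289.7935] [277 285  11  11  92] [ 0.5361 -0.1201  0.106 ]
```

View pics/w1.png

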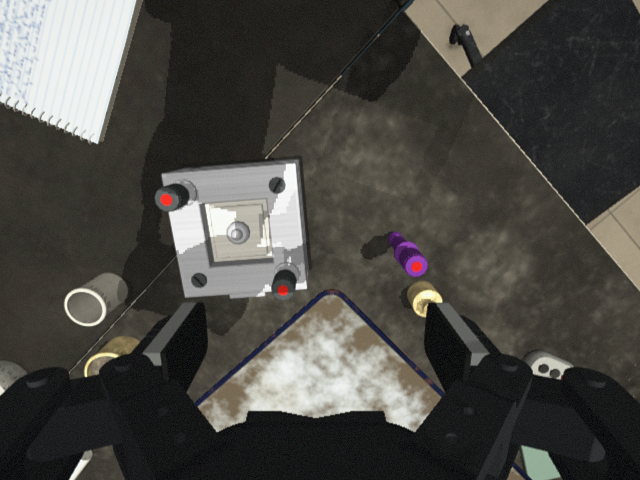

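The wrist view agrees on both pins within 1 mm: A in the box at pixel (282,290) and B at (166,199). The cup rim is at (86,306). The purple pin at (416,266) is ignored. I'll start with pin A.

Emit:
apply_moves:
  increments:
    - [1,0.1,-0.147,0.273,-0.015,0.004,0.005]
    - [1,0.2,-0.147,0.273,-0.015,0.004,0.005]
    - [1,0.3,-0.147,0.273,-0.015,0.004,0.005]
    - [1,0.36,-0.147,0.273,-0.015,0.004,0.005]
    - [1,0.36,-0.147,0.273,-0.015,0.004,0.005]
    - [1,0.45,-0.147,0.273,-0.015,0.004,0.005]
    - [1,0.55,-0.147,0.273,-0.015,0.004,0.005]
    - [1,0.65,-0.147,0.273,-0.015,0.004,0.005]
    - [1,0.72,-0.147,0.273,-0.015,0.004,0.005]
    - [1,0.755,-0.147,0.273,-0.015,0.004,0.005]
    - [1,0.755,-0.147,0.273,-0.015,0.004,0.005]
    - [1,0.755,-0.147,0.273,-0.015,0.004,0.005]

```text
time: 2.97
ee_pos: [0.536, -0.1186, 0.0813]
tcp_rot: [0.707, -0.0, 0.707, 0.001]
contact_force: [0.7, -0.4, 0.6]
width: 0.0854
```

Run:
```python
from h import *
plan([.5365,-.1203,.079],90)
T=toolT();c=cams.read_camera("wrist");W=T@c["hand_eye"]
for b in blobs(red(c["color"]),30):print(b[0],b[1],onz(c,b[0],.106,W))
print(robot.sense()["contact_force"])
cv2.imwrite("pics/w2.png",c["color"])
```

```text
pos [ 0.536  -0.1186  0.0813] jaw yaw 90.11936951120676 shift [ 0.0115 -0.0083  0.0025] turn [ 0.0027  0.0001 -0.0017]
[ 60.9192 113.2583] [ 48 100  27  28 569] [ 0.4577 -0.2101  0.106 ]
[580.3375 267.836 ] [570 259  22  19 317] [ 0.5163 -0.0117  0.106 ]
[311.5738 312.9749] [301 303  22  21 359] [ 0.5364 -0.1202  0.106 ]
[ 0.0824 -0.1176  0.3929]
```

Emit:
apply_moves:
  increments:
    - [1,0.01,-0.008,0.002,0,0,0]
    - [1,0.01,-0.008,0.002,0,0,0]
    - [-1,0.01,-0.008,0.002,0,0,0]
    - [-1,0.01,-0.008,0.002,0,0,0]
    - [-1,0.01,-0.008,0.002,0,0,0]
    - [-1,0.01,-0.008,0.002,0,0,0]
    - [-1,0.01,-0.008,0.002,0,0,0]
    - [-1,0.01,-0.008,0.002,0,0,0]
    - [-1,0.01,-0.008,0.002,0,0,0]
    - [-1,0.01,-0.008,0.002,0,0,0]
    - [-1,0.01,-0.008,0.002,0,0,0]
    - [-1,0.01,-0.008,0.002,0,0,0]

```text
time: 4.02
ee_pos: [0.5368, -0.1205, 0.0799]
tcp_rot: [0.708, -0.0, 0.707, 0.001]
contact_force: [-0.9, 0.3, 3.7]
width: 0.0157
```

Run:
```python
from h import *
plan([.5365,-.1203,.079],90);print(robot.sense()["contact_force"],robot.sense()["width"])
```

```text
pos [ 0.5368 -0.1205  0.0799] jaw yaw 90.10723108031453 shift [ 0.0047  0.0011 -0.0017] turn [ 0.0024  0.0018 -0.0011]
[-0.8599  0.3303  3.7056] 0.01571781922672148
```

Width 15.7 mm doesn't match a 20 mm head, so I'll check before pulling.

Emit:
apply_moves:
  increments:
    - [-1,0,0,0,0,0,0]
    - [-1,0,0,0,0,0,0]

```text
time: 4.18
ee_pos: [0.5368, -0.1205, 0.0799]
tcp_rot: [0.708, -0.0, 0.707, 0.001]
contact_force: [-0.3, 0.5, 3.0]
width: 0.0155
```

Run:
```python
from h import *
c=cams.read_camera("wrist")["color"];s=cams.read_camera("side")["color"]
a=cv2.resize(c[200:440,180:460],(560,480));b=cv2.resize(s[170:300,270:400],(480,480),interpolation=2)
cv2.imwrite("pics/w3.png",cv2.resize(np.hstack([a,b]),(800,369)))
```

```text
(no output)
```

View pics/w3.png

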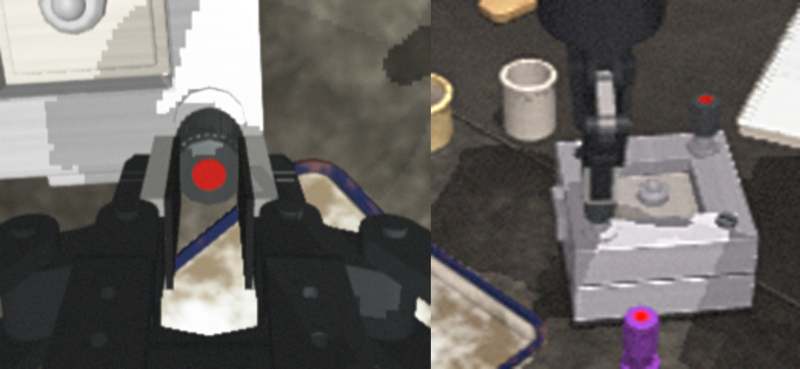

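The head is centred between the pads, and the reading is low from pad give. Now the gentle tug.

Emit:
apply_moves:
  increments:
    - [-1,-0.005,0,0,0,0,0]
    - [-1,-0.005,0,0,0,0,0]
    - [-1,-0.005,0,0,0,0,0]

```text
time: 4.53
ee_pos: [0.5366, -0.1205, 0.0806]
tcp_rot: [0.707, -0.0, 0.707, 0.001]
contact_force: [-0.4, 0.1, -1.1]
width: 0.0157
```

Emit:
apply_moves:
  increments:
    - [-1,-0.005,0,0,0,0,0]
    - [-1,-0.005,0,0,0,0,0]
    - [-1,-0.005,0,0,0,0,0]

```text
time: 4.78
ee_pos: [0.5366, -0.1205, 0.0815]
tcp_rot: [0.707, -0.0, 0.707, 0.001]
contact_force: [0.2, -0.3, -0.5]
width: 0.0155
```

Emit:
apply_moves:
  increments:
    - [-1,-0.004,0,0,0,0,0]
    - [-1,-0.004,0,0,0,0,0]
    - [-1,-0.004,0,0,0,0,0]

```text
time: 5.03
ee_pos: [0.5366, -0.1205, 0.0822]
tcp_rot: [0.707, -0.0, 0.707, 0.001]
contact_force: [-0.0, -0.2, -2.5]
width: 0.0155
```

Emit:
apply_moves:
  increments:
    - [-1,-0.004,0,0,0,0,0]
    - [-1,-0.004,0,0,0,0,0]
    - [-1,-0.004,0,0,0,0,0]

```text
time: 5.28
ee_pos: [0.5363, -0.1204, 0.0828]
tcp_rot: [0.707, -0.0, 0.707, 0.001]
contact_force: [1.3, 0.2, -3.7]
width: 0.0153
```

Emit:
apply_moves:
  increments:
    - [-1,-0.004,0,0,0,0,0]
    - [-1,-0.004,0,0,0,0,0]
    - [-1,-0.004,0,0,0,0,0]

```text
time: 5.53
ee_pos: [0.536, -0.1202, 0.0832]
tcp_rot: [0.707, -0.0, 0.707, 0.001]
contact_force: [0.5, -0.1, -7.1]
width: 0.0155
```

```bash
python3 -c "
from h import *
s=robot.sense();print(s['ee_pos'],s['contact_force'])"
```

```text
[ 0.536  -0.1202  0.0832] [ 0.549  -0.1233 -7.1418]
```

Emit:
apply_moves:
  increments:
    - [-1,-0.005,0,0,0,0,0]
    - [-1,-0.005,0,0,0,0,0]
    - [-1,-0.005,0,0,0,0,0]
    - [-1,-0.005,0,0,0,0,0]

```text
time: 5.87
ee_pos: [0.5356, -0.12, 0.0837]
tcp_rot: [0.706, 0.0, 0.708, 0.001]
contact_force: [0.6, 0.9, -10.7]
width: 0.0153
```

Emit:
apply_moves:
  increments:
    - [-1,-0.003,0,0,0,0,0]
    - [-1,-0.003,0,0,0,0,0]
    - [-1,-0.003,0,0,0,0,0]
    - [-1,-0.003,0,0,0,0,0]
    - [-1,-0.003,0,0,0,0,0]
    - [-1,-0.003,0,0,0,0,0]
    - [-1,-0.003,0,0,0,0,0]
    - [-1,-0.003,0,0,0,0,0]
    - [-1,-0.003,0,0,0,0,0]

```text
time: 6.62
ee_pos: [0.5354, -0.1199, 0.0841]
tcp_rot: [0.706, 0.0, 0.708, 0.002]
contact_force: [0.7, -0.5, -16.4]
width: 0.0152
```

The pull crept up to 16 N, so I'll ease back to about 10 N and hold.

Emit:
apply_moves:
  increments:
    - [-1,0.003,0,0,0,0,0]
    - [-1,0.003,0,0,0,0,0]
    - [-1,0.003,0,0,0,0,0]
    - [-1,0.003,0,0,0,0,0]

```text
time: 6.95
ee_pos: [0.5357, -0.12, 0.0839]
tcp_rot: [0.706, 0.0, 0.708, 0.001]
contact_force: [-0.1, 0.6, -9.6]
width: 0.0154
```

Emit:
apply_moves:
  increments:
    - [-1,0,0,0,0,0,0]
    - [-1,0,0,0,0,0,0]
    - [-1,0,0,0,0,0,0]
    - [-1,0,0,0,0,0,0]

```text
time: 7.28
ee_pos: [0.5357, -0.12, 0.084]
tcp_rot: [0.707, 0.0, 0.708, 0.001]
contact_force: [0.2, 0.1, -11.2]
width: 0.0155
```

Emit:
apply_moves:
  increments:
    - [-1,0,0,0,0,0,0]
    - [-1,0,0,0,0,0,0]
    - [-1,0,0,0,0,0,0]
    - [-1,0,0,0,0,0,0]

```text
time: 7.62
ee_pos: [0.5357, -0.12, 0.084]
tcp_rot: [0.707, 0.0, 0.708, 0.001]
contact_force: [-0.1, 0.4, -11.8]
width: 0.0156
```

Pin A holds at about 11 N for over half a second. I'll lower it home and release.

Emit:
apply_moves:
  increments:
    - [-1,0.008,0,0,0,0,0]
    - [-1,0.016,0,0,0,0,0]
    - [-1,0.022,0,0,0,0,0]
    - [-1,0.022,0,0,0,0,0]
    - [-1,0.022,0,0,0,0,0]
    - [-1,0.022,0,0,0,0,0]

```text
time: 8.12
ee_pos: [0.5361, -0.1202, 0.0801]
tcp_rot: [0.707, -0.0, 0.707, 0.001]
contact_force: [0.2, 0.1, -0.6]
width: 0.0157
```

Emit:
apply_moves:
  increments:
    - [-1,0.005,0,0,0,0,0]
    - [-1,0.005,0,0,0,0,0]
    - [-1,0.005,0,0,0,0,0]

```text
time: 8.37
ee_pos: [0.5364, -0.1202, 0.0799]
tcp_rot: [0.707, -0.0, 0.707, 0.001]
contact_force: [-2.9, 1.4, 6.5]
width: 0.0156
```

Seated: z is back at the start value, with 6.5 N of push. Now I'll open and rise.

Emit:
apply_moves:
  increments:
    - [1,0,0,0,0,0,0]
    - [1,0,0,0,0,0,0]
    - [1,0,0,0,0,0,0]
    - [1,0,0,0,0,0,0]
    - [1,0,0,0,0,0,0]
    - [1,0,0,0,0,0,0]
    - [1,0,0,0,0,0,0]
    - [1,-0.15,0,0,0,0,0]
    - [1,-0.35,0,0,0,0,0]
    - [1,-0.5,0,0,0,0,0]
    - [1,-0.5,-0.2,-0.2,0,0,0]
    - [1,-0.5,-0.45,-0.39,0,0,0]
    - [1,-0.5,-0.45,-0.39,0,0,0]
    - [1,-0.5,-0.45,-0.39,0,0,0]
    - [1,-0.5,-0.45,-0.39,0,0,0]

```text
time: 9.62
ee_pos: [0.4576, -0.2118, 0.18]
tcp_rot: [0.707, 0.001, 0.707, -0.0]
contact_force: [-0.1, -0.0, 0.8]
width: 0.0852
```

Run:
```python
from h import *
print(robot.sense()["contact_force"]);plan([.4581,-.2100,.08],90)
T=toolT();c=cams.read_camera("wrist");W=T@c["hand_eye"];t=cams.read_camera("side")
for b in blobs(red(c["color"]),30):print(b[0],b[1],onz(c,b[0],.106,W))
for b in blobs(red(t["color"]),8):print("side",b[0],onz(t,b[0],.106))
cv2.imwrite("pics/w4.png",c["color"])
```

```text
[-0.098  -0.0173  0.7553]
pos [ 0.4576 -0.2118  0.18  ] jaw yaw 89.89972399534571 shift [0.5    0.0084 0.0023] turn [-0.0022  0.0009 -0.0017]
[318.7143 246.4762] [312 240  14  14 147] [ 0.4582 -0.2094  0.106 ]
[593.0316 321.5789] [587 317  13  10  95] [ 0.515  -0.0121  0.106 ]
side [366.25   204.5833] [ 0.4589 -0.2093  0.106 ]
side [329.3333 234.0667] [ 0.5364 -0.1204  0.106 ]
side [343.5 281. ] [0.5211 0.0034 0.106 ]
side [232.2653 430.2245] [0.6781 0.2588 0.106 ]
```

Pin A is back at the same side-camera pixel, so it is home. Next I'll descend on B and grip it.

Emit:
apply_moves:
  increments:
    - [1,0.1,0.011,0.003,0,0,0]
    - [1,0.25,0.011,0.003,0,0,0]
    - [1,0.4,0.011,0.003,0,0,0]
    - [1,0.5,0.011,0.003,0,0,0]
    - [1,0.5,0.011,0.003,0,0,0]
    - [1,0.5,0.011,0.003,0,0,0]
    - [-1,0.5,0.011,0.003,0,0,0]
    - [-1,0.5,0.011,0.003,0,0,0]
    - [-1,0.5,0.011,0.003,0,0,0]
    - [-1,0.5,0.011,0.003,0,0,0]
    - [-1,0.5,0.011,0.003,0,0,0]
    - [-1,0.5,0.011,0.003,0,0,0]
    - [-1,0.5,0.011,0.003,0,0,0]
    - [-1,0.5,0.011,0.003,0,0,0]
    - [-1,0.5,0.011,0.003,0,0,0]
    - [-1,0.5,0.011,0.003,0,0,0]

```text
time: 11.05
ee_pos: [0.4599, -0.2083, 0.0806]
tcp_rot: [0.708, -0.0, 0.706, 0.001]
contact_force: [-1.6, 0.4, 6.2]
width: 0.0154
```

Emit:
apply_moves:
  increments:
    - [-1,-0.005,0,0,0,0,0]
    - [-1,-0.005,0,0,0,0,0]
    - [-1,-0.005,0,0,0,0,0]

```text
time: 11.3
ee_pos: [0.4597, -0.2082, 0.0814]
tcp_rot: [0.708, -0.0, 0.706, 0.001]
contact_force: [-0.2, 1.1, -1.0]
width: 0.0151
```

Emit:
apply_moves:
  increments:
    - [-1,-0.005,0,0,0,0,0]
    - [-1,-0.005,0,0,0,0,0]
    - [-1,-0.005,0,0,0,0,0]

```text
time: 11.55
ee_pos: [0.4596, -0.2082, 0.0823]
tcp_rot: [0.708, 0.0, 0.707, 0.001]
contact_force: [-0.3, -0.2, -0.5]
width: 0.0152
```

Emit:
apply_moves:
  increments:
    - [-1,-0.004,0,0,0,0,0]
    - [-1,-0.004,0,0,0,0,0]
    - [-1,-0.004,0,0,0,0,0]

```text
time: 11.8
ee_pos: [0.4597, -0.2082, 0.0831]
tcp_rot: [0.708, 0.0, 0.707, 0.001]
contact_force: [-0.8, 0.1, -0.1]
width: 0.0156
```

Emit:
apply_moves:
  increments:
    - [-1,-0.005,0,0,0,0,0]
    - [-1,-0.005,0,0,0,0,0]
    - [-1,-0.005,0,0,0,0,0]

```text
time: 12.05
ee_pos: [0.4597, -0.2082, 0.0842]
tcp_rot: [0.708, -0.0, 0.707, 0.001]
contact_force: [0.2, 0.3, -0.5]
width: 0.0151
```

Emit:
apply_moves:
  increments:
    - [-1,-0.005,0,0,0,0,0]
    - [-1,-0.005,0,0,0,0,0]
    - [-1,-0.005,0,0,0,0,0]

```text
time: 12.3
ee_pos: [0.4597, -0.2082, 0.0853]
tcp_rot: [0.708, -0.0, 0.706, 0.001]
contact_force: [-0.3, -0.2, -0.3]
width: 0.0156
```

Emit:
apply_moves:
  increments:
    - [-1,-0.005,0,0,0,0,0]
    - [-1,-0.005,0,0,0,0,0]
    - [-1,-0.005,0,0,0,0,0]

```text
time: 12.55
ee_pos: [0.4598, -0.2082, 0.0863]
tcp_rot: [0.708, -0.0, 0.706, 0.001]
contact_force: [-0.4, 0.9, -0.3]
width: 0.0153
```

Pin B rises freely past 5 mm, so it is the failed pin. I'll lift it out, slowly at first.

Emit:
apply_moves:
  increments:
    - [-1,-0.01,0,0,0,0,0]
    - [-1,-0.02,0,0,0,0,0]
    - [-1,-0.03,0,0,0,0,0]
    - [-1,-0.03,0,0,0,0,0]

```text
time: 12.88
ee_pos: [0.46, -0.2084, 0.0929]
tcp_rot: [0.708, -0.0, 0.706, 0.001]
contact_force: [-0.5, -0.3, -1.1]
width: 0.0151
```

Emit:
apply_moves:
  increments:
    - [-1,-0.05,0,0,0,0,0]
    - [-1,-0.1,0,0,0,0,0]
    - [-1,-0.15,0,0,0,0,0]
    - [-1,-0.2,0,0,0,0,0]
    - [-1,-0.25,0,0,0,0,0]
    - [-1,-0.3,0,0,0,0,0]
    - [-1,-0.35,0,0,0,0,0]
    - [-1,-0.4,0,0,0,0,0]
    - [-1,-0.4,0,0,0,0,0]
    - [-1,-0.4,0,0,0,0,0]

```text
time: 13.72
ee_pos: [0.4601, -0.2086, 0.1736]
tcp_rot: [0.709, -0.001, 0.706, 0.0]
contact_force: [-0.2, 0.1, -0.8]
width: 0.0154
```

Run:
```python
from h import *
print(robot.sense()["contact_force"])
T=toolT();c=cams.read_camera("wrist");W=T@c["hand_eye"];s=cams.read_camera("side");t=cams.read_camera("top")
plan([.578,-.328,.165],90);print(T[:3,3])
bs=blobs(red(s["color"]));print([b[0] for b in bs])
print("cup guess",onz(t,(425.2,248.8),.05))
a=cv2.resize(s["color"][120:300,240:420],(480,480),interpolation=2);cv2.imwrite("pics/s5.png",s["color"]);cv2.imwrite("pics/w5.png",c["color"])
b=cv2.resize(t["color"][225:275,400:450],(320,320),interpolation=0)
w=cv2.resize(c["color"],(640,480))
can=np.zeros((600,800,3),np.uint8);can[:320,:320]=a[::1,::1][:320,:320] if 0 else cv2.resize(a,(320,320));can[:320,320:640]=b;can[320:600,:373]=cv2.resize(w,(373,280));cv2.imwrite("pics/v5.png",can)
```

```text
[-0.1656  0.1204 -0.7675]
pos [ 0.4595 -0.2082  0.1723] jaw yaw 90.06958116210744 shift [ 0.0371 -0.5996  0.5918] turn [ 0.0015  0.0022 -0.0014]
[ 0.4601 -0.2086  0.1736]
[array([329.3333, 234.0667]), array([343.5, 281. ]), array([232.2 , 430.28])]
cup guess [ 0.5776 -0.3326  0.05  ]
```

View pics/v5.png

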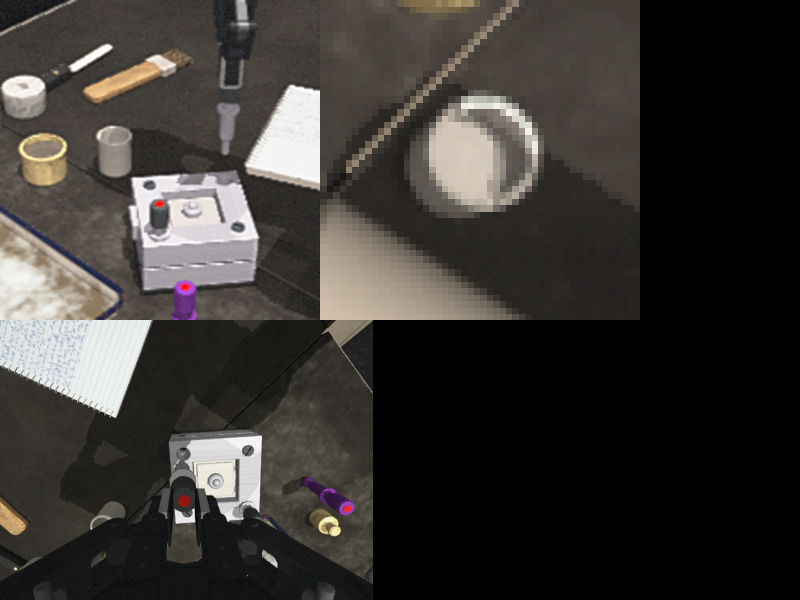

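Pin B hangs vertically in the jaws and A is still seated. Top crop: the cup rim's right edge is at x≈435 and it spans y from 240 to 258, so its centre is about (426,249). I'll refine the cup centre across views.

Run:
```python
from h import *
T=np.eye(4);T[:3,:3]=R.from_quat([.003,.706,-.005,.708]).as_matrix();T[:3,3]=[.482,-.0909,.2311]
c=cams.read_camera("wrist");s=cams.read_camera("side");t=cams.read_camera("top");W=T@c["hand_eye"]
print("w1",onz(c,(86,306.5),.05,W),"top",onz(t,(426,249),.05))
for e in((65,306),(107,306)):print(" w1 edge",onz(c,e,.05,W))
g=cv2.cvtColor(s["color"],cv2.COLOR_BGR2GRAY)
for r in(194,198,202,206):print(r,g[r,284:326])
w=cv2.imread("pics/w1.png")[270:350,50:150]
cv2.imwrite("pics/v6.png",np.hstack([cv2.resize(w,(400,320),interpolation=0),cv2.resize(s["color"][180:230,280:330],(320,320),interpolation=0)]))
```

```text
w1 [ 0.5765 -0.3288  0.05  ] top [ 0.5771 -0.3345  0.05  ]
 w1 edge [ 0.5758 -0.3503  0.05  ]
 w1 edge [ 0.5762 -0.307   0.05  ]
194 [ 71  74  67  74  71  74  66  76  70  70  94 180 240 167 155 163 168 168
 162 140 139 140 139 136 135 134 129 128 135 105  47  44  44  40  43  47
  40  37  42  43  40  39]
198 [ 77  77  75  72  72  76  71  72  75  67 109 195 224 160 156 165 162 138
 139 143 141 144 145 137 136 134 136 142 151 117  51  39  48  38  42  39
  41  40  43  43  42  44]
202 [ 73  73  70  72  70  70  76  68  72  65  71  90 116 127 129 137 137 137
 141 144 141 143 141 139 136 136 133 127 114  82  38  40  42  41  41  38
  44  40  40  39  40  42]
206 [ 69  70  73  72  79  74  79  73  74  66  66  81 116 128 133 136 138 145
 140 137 138 138 146 139 136 135 130 125 119 100  51  49  48  39  46  43
  46  41  42  40  47  43]
```

View pics/v6.png

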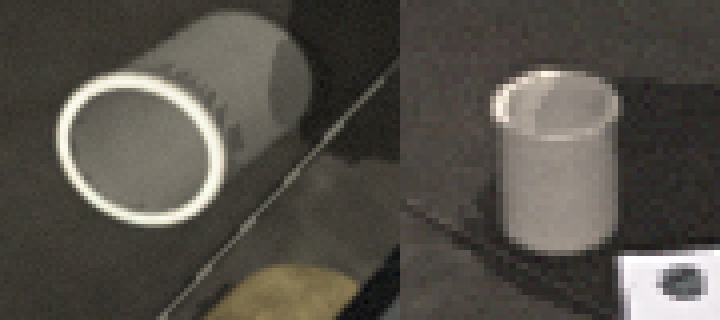

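Run:
```python
from h import *
T=np.eye(4);T[:3,:3]=R.from_quat([.003,.706,-.005,.708]).as_matrix();T[:3,3]=[.482,-.0909,.2311]
c=cams.read_camera("wrist");s=cams.read_camera("side");t=cams.read_camera("top");W=T@c["hand_eye"]
g=cv2.cvtColor(cv2.imread("pics/w1.png"),cv2.COLOR_BGR2GRAY);m=(g[280:335,55:115]>170).astype(np.uint8)
cs=max(cv2.findContours(m,0,2)[0],key=cv2.contourArea);P=np.array([onz(c,p[0]+[55,280],.05,W)[:2] for p in cs],np.float32);print("w1 rim",cv2.minEnclosingCircle(P),cv2.fitEllipse(P))
sc=(303.9,195.75);print("side",onz(s,sc,.05))
g=cv2.cvtColor(cv2.imread("pics/top0.png"),cv2.COLOR_BGR2GRAY)[236:263,412:440];m=(g>150).astype(np.uint8)
cs=max(cv2.findContours(m,0,2)[0],key=cv2.contourArea)[:,0]+[412,236];P=np.array([onz(t,p,.05)[:2] for p in cs],np.float32);print("top",cv2.fitEllipse(P),P.min(0),P.max(0))
for u in (425,425.5,426):print(cross(ray(t,(u,249)),ray(s,sc)))
```

```text
w1 rim ((0.5771193504333496, -0.3302730321884155), 0.02133900299668312) ((0.5772161483764648, -0.33016619086265564), (0.04158337786793709, 0.041641391813755035), 130.94960021972656)
side [ 0.5787 -0.33    0.05  ]
top ((0.5785222053527832, -0.3316802382469177), (0.04101115092635155, 0.04206930845975876), 95.04427337646484) [ 0.5576 -0.3518] [ 0.5992 -0.3124]
(array([ 0.578 , -0.3326,  0.0481]), np.float64(0.0014121065833283485))
(array([ 0.5781, -0.334 ,  0.0472]), np.float64(0.0012983244675875629))
(array([ 0.5781, -0.3354,  0.0463]), np.float64(0.0011843589153353914))
```

The cup centre is (0.578,-0.3305), with a rim diameter of about 42.5 mm as specified; the three views agree within 2 mm. I'll carry the pin over it.

Emit:
apply_moves:
  increments:
    - [-1,0,-0.1,0.1,0,0,0]
    - [-1,0,-0.25,0.25,0,0,0]
    - [-1,0,-0.4,0.4,0,0,0]
    - [-1,0,-0.52,0.52,0,0,0]
    - [-1,0,-0.607,0.595,0,0,0]
    - [-1,0.1,-0.607,0.595,0,0,0]
    - [-1,0.15,-0.607,0.595,0,0,0]
    - [-1,0.15,-0.607,0.595,0,0,0]
    - [-1,0.15,-0.607,0.595,0,0,0]

```text
time: 14.92
ee_pos: [0.5781, -0.3287, 0.1419]
tcp_rot: [0.707, 0.0, 0.707, 0.001]
contact_force: [1.0, -0.4, -0.8]
width: 0.0156
```

Run:
```python
from h import *
plan([.579,-.330,.14],90)
s=cams.read_camera("side");t=cams.read_camera("top")
def pix(c,P):
    V=np.linalg.inv(c["world_from_camera"]);q=c["intrinsics"]@(V[:3,:3]@P+V[:3,3]);return q[:2]/q[2]
z=toolT()[2,3];p=toolT()[:3,3]
for n,c in(("side",s),("top",t)):print(n,"tip expected",pix(c,np.array([p[0]-.001,p[1]-.0005,z-.0716])),"rim centre",pix(c,np.array([.578,-.3305,.05])))
cv2.imwrite("pics/v7.png",np.hstack([cv2.resize(s["color"][140:240,260:350],(450,500),interpolation=0),cv2.resize(t["color"][225:295,395:437],(300,500),interpolation=0)]))
```

```text
pos [ 0.5781 -0.3287  0.1419] jaw yaw 90.08542335470543 shift [ 0.0096 -0.0063  0.0044] turn [ 0.0019 -0.0001 -0.0032]
side tip expected [303.9886 187.2024] rim centre [304.2335 195.6102]
top tip expected [425.9858 247.5697] rim centre [424.3407 248.6377]
```

View pics/v7.png

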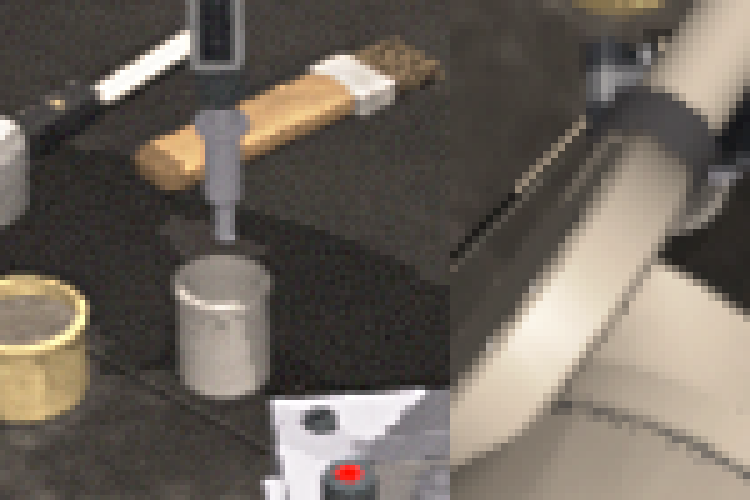

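The tip is at about (305.4,187.6), nearly centred and about 1.5 to 2 mm short in x of the cup centre at 304.5. I'll correct that and lower.

Emit:
apply_moves:
  increments:
    - [-1,0,-0.006,0.012,0,0,0]
    - [-1,0,-0.006,0.012,0,0,0]
    - [-1,0.04,-0.006,0.012,0,0,0]
    - [-1,0.08,-0.006,0.012,0,0,0]
    - [-1,0.12,-0.006,0.012,0,0,0]
    - [-1,0.16,-0.006,0.012,0,0,0]
    - [-1,0.16,-0.006,0.012,0,0,0]

```text
time: 15.6
ee_pos: [0.5803, -0.3296, 0.109]
tcp_rot: [0.707, 0.0, 0.707, 0.002]
contact_force: [-0.1, -0.6, -1.2]
width: 0.0154
```

Emit:
apply_moves:
  increments:
    - [-1,0.04,0,0,0,0,0]
    - [-1,0.08,0,0,0,0,0]
    - [-1,0.12,0,0,0,0,0]
    - [-1,0.14,0,0,0,0,0]
    - [-1,0.14,0,0,0,0,0]

```text
time: 16.02
ee_pos: [0.5797, -0.3291, 0.0793]
tcp_rot: [0.706, 0.001, 0.708, 0.002]
contact_force: [-0.5, 1.0, -0.9]
width: 0.0155
```

No contact with the rim on the way down. Now small steps to the floor.

Emit:
apply_moves:
  increments:
    - [-1,0.006,0,0,0,0,0]
    - [-1,0.012,0,0,0,0,0]
    - [-1,0.012,0,0,0,0,0]

```text
time: 16.27
ee_pos: [0.5797, -0.3291, 0.077]
tcp_rot: [0.706, 0.001, 0.708, 0.002]
contact_force: [-0.0, 0.6, -2.2]
width: 0.0153
```

Emit:
apply_moves:
  increments:
    - [-1,0.006,0,0,0,0,0]
    - [-1,0.006,0,0,0,0,0]
    - [-1,0.006,0,0,0,0,0]

```text
time: 16.52
ee_pos: [0.5799, -0.3293, 0.0762]
tcp_rot: [0.706, 0.001, 0.708, 0.002]
contact_force: [-0.2, -0.0, 0.8]
width: 0.0151
```

Emit:
apply_moves:
  increments:
    - [-1,0.003,0,0,0,0,0]
    - [-1,0.003,0,0,0,0,0]
    - [-0.4,0,0,0,0,0,0]
    - [-0.2,0,0,0,0,0,0]
    - [0,0,0,0,0,0,0]
    - [0.3,0,0,0,0,0,0]
    - [0.6,0,0,0,0,0,0]
    - [1,0,0,0,0,0,0]
    - [1,0,0,0,0,0,0]
    - [1,0,0,0,0,0,0]
    - [1,0,0,0,0,0,0]

```text
time: 17.43
ee_pos: [0.5799, -0.3293, 0.0762]
tcp_rot: [0.706, 0.001, 0.708, 0.002]
contact_force: [-0.4, 0.1, 0.8]
width: 0.0858
```

Emit:
apply_moves:
  increments:
    - [1,-0.1,0,0,0,0,0]
    - [1,-0.2,0,0,0,0,0]
    - [1,-0.35,0,0,0,0,0]
    - [1,-0.5,0,0,0,0,0]
    - [1,-0.65,0,0,0,0,0]
    - [1,-0.7,0,0,0,0,0]
    - [1,-0.7,0,-0.3,0,0,0]
    - [1,-0.7,0,-0.6,0,0,0]
    - [1,-0.7,0,-0.6,0,0,0]
    - [1,-0.7,0,-0.6,0,0,0]

```text
time: 18.27
ee_pos: [0.4539, -0.3288, 0.2153]
tcp_rot: [0.704, 0.003, 0.71, 0.002]
contact_force: [1.4, -0.7, 0.5]
width: 0.0854
```

Run:
```python
from h import *
print(robot.sense()["contact_force"])
T=toolT();c=cams.read_camera("wrist");W=T@c["hand_eye"];s=cams.read_camera("side")
for b in blobs(red(s["color"])):print("side",b[0],onz(s,b[0],.106),onz(s,b[0],.1016))
for b in blobs(red(c["color"]),30):print("w",b[0],onz(c,b[0],.1016,W),onz(c,b[0],.106,W))
cv2.imwrite("pics/v8.png",np.hstack([cv2.resize(s["color"][140:300,230:400],(425,400)),cv2.resize(c["color"],(375,400))]))
```

```text
[ 1.3892 -0.7242  0.504 ]
side [305.1429 181.9286] [ 0.5756 -0.2975  0.106 ] [ 0.5755 -0.3045  0.1016]
side [329.3333 234.0667] [ 0.5364 -0.1204  0.106 ] [ 0.536  -0.126   0.1016]
side [343.5 281. ] [0.5211 0.0034 0.106 ] [ 0.5206 -0.0013  0.1016]
side [232.2  430.28] [0.6782 0.2589 0.106 ] [0.6789 0.2562 0.1016]
w [566.1209 329.6044] [ 0.5392 -0.1159  0.1016] [ 0.5367 -0.1193  0.106 ]
w [336.6173 366.6173] [ 0.5738 -0.3097  0.1016] [ 0.5708 -0.31    0.106 ]
```

View pics/v8.png

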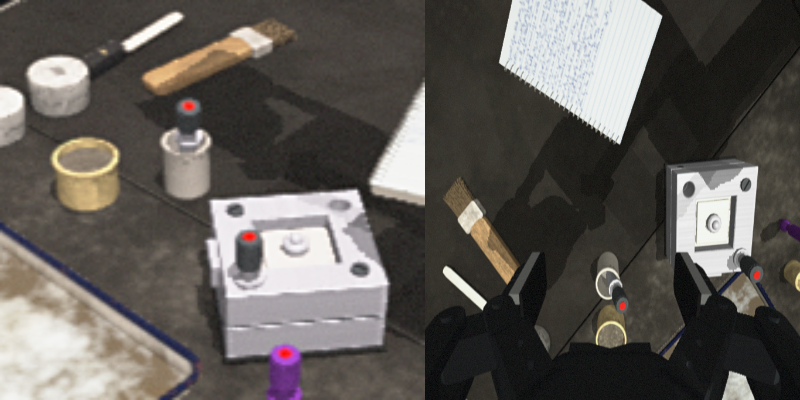

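The pin stands in the upright cup, leaning against the rim. The lean looks like about 15°, the most the bore clearance allows. I'll let it rest, check the lean and hand in.

Emit:
apply_moves:
  increments:
    - [1,0,0,0,0,0,0]
    - [1,0,0,0,0,0,0]
    - [1,0,0,0,0,0,0]
    - [1,0,0,0,0,0,0]
    - [1,0,0,0,0,0,0]
    - [1,0,0,0,0,0,0]

```text
time: 18.87
ee_pos: [0.4595, -0.33, 0.2162]
tcp_rot: [0.706, 0.001, 0.708, 0.002]
contact_force: [0.1, 0.4, 0.3]
width: 0.0853
```

Run:
```python
from h import *
from plant import job
T=toolT();c=cams.read_camera("wrist");W=T@c["hand_eye"];s=cams.read_camera("side")
S=[b[0] for b in blobs(red(s["color"]))];V=[b[0] for b in blobs(red(c["color"]),30)]
print(S,V)
ok=True
for sv,lo in((S[0],0),(S[1],1)):
    x,e=min((cross(ray(s,sv),ray(c,v,W)) for v in V),key=lambda q:q[1]);print(x,e)
    if lo==0:
        l=np.hypot(*(x[:2]-[.578,-.3305]));a=np.arctan2(l+.005,.0976);print("lean rad ~",a,"head top z",x[2]);ok&=a<.40 and x[2]>.09
    else: ok&=abs(x[2]-.106)<.003
if ok: print(job.sign_off())
```

```text
[array([305.1429, 181.9286]), array([329.3333, 234.0667]), array([343.5, 281. ]), array([232.2 , 430.28])] [array([568.7128, 322.4149]), array([338.4074, 358.9506])]
[ 0.5754 -0.3093  0.0985] 8.803679056715956e-05
lean rad ~ 0.26371542872655973 head top z 0.09853676244271453
[ 0.5363 -0.1196  0.1065] 0.00022115521530593674
the job is handed in; nothing more can be done
None
```

I tugged both pins: the one at (0.536, -0.120) holds and stays in the box, and the one at (0.458, -0.210) came out and now stands in the steel cup. The job is handed in at about 19 s.

- **Pin that holds:** it resisted a pull of about 10–12 N for over half a second. The pull crept to 16 N for a moment and I eased it back; that is under the 20 N tear-out. I pressed it home again, and its head top measures 106.5 mm against 106 mm expected.
- **Failed pin:** it lifted out with almost no force. It stands shank down in the upright cup, at rest and released, leaning about 0.26 rad against the rim (limit 0.45 rad).
- **Rest of the scene:** nothing else looked moved in the last views, though I did not measure the bystanders again. The gripper ended well clear, touching nothing.
- **Checks that disagreed:**
  - The gripper read about 15.5 mm on the 20 mm head; the picture showed a proper grasp.
  - The views of the cup differed by about 2 mm, and by up to 4 mm for a rough reading from the top camera.

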